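# Slide a hard drive under the eraser bridge and start the erase

## Robot

A 6-joint arm with a two-finger parallel gripper is mounted at the origin on a cart in front of the work surface, level with it; the furniture and walls round the work are solid. World frame = base frame: x ahead of the robot, y to its left, z up, the work surface at z = 0. Lengths are in m, angles in rad, forces in N, time in s.
With the tool pointing down it reaches from about 0.375 to 0.9 m from the base axis. Payload 3.1 kg.
Tool frame: the origin (TCP) lies on the centre line of the jaws, within the pads' length; the fingertips stand 8 mm ahead of it and the grasp point (between the pads) lies 11 mm behind it; z points along the fingers, y is the line along which they close (so a half turn about z gives the same grasp; the last joint's range is limited). The gripper opens to 87 mm and grips with 3 to 60 N. Pads are 19 mm wide; open, the fingers measure 117 mm over their backs; the gripper's body (75 mm by 190 mm) begins 51 mm behind the grasp point.
Start: joints at [0.927, 0.527, 1.433, -0, 1.181, -0.178], TCP at [0.28, 0.559, 0.231] pointing down, gripper open.
Joint ranges: [-3.08, 3.08], [-0.75, 2.2], [0.22, 2.44], [-1.43, 4.57], [0, 2.65], [-2.85, 2.85]. Speed limits (rad/s): [2.79, 2.79, 3.14, 3.14, 3.14, 3.14].

## Interface

Orientations are given as a unit quaternion [x, y, z, w].
In Python, from rig import robot gives the robot as it stands. The module is installed in compiled form; this text tells all that it offers.
- The arm moves only by the tool send_rows, never from a script. Its argument "increments" is one flat list of numbers, 7 for each row, row after row: the turn, a rotation vector about the world's x, y, z in rad, then the shift along the world's x, y, z in cm, then the opening, from 0 (shut) to 1 (fully open). A call has 1 to 20 rows; each row shifts and turns the commanded pose from where the row before left it; what a row does not reach is not made up. A row lasts 1/12 s, in which the tool goes at most 41.7 mm and 7.16 degrees, less where a joint would pass 70% of its speed; a pose out of reach is approached as far as the arm can. A call is refused whole if a number of a shift passes 4.17 or a number of a turn 0.125, either way. A call with a gripper value outside its range is refused whole. The fingers move at their own pace and stop on an object; "newtons" is the grip in N (left out, the last holds). Time passes only in rows, so rows that do not move let the fingers close. It gives the time, the measured TCP pose, the force, the opening and the grip force at its end, in the units of the state.
- robot.get_obs(): the state, without advancing time (a new reading comes with each control period).
- robot.camera(name): name is "scene" or "top" or "wrist"; returns a dict with "image" (384x512x3 uint8, red, green, blue), "range_z" (384x512 float32, m along the optical axis (not along the pixel's ray), 0 where there is no reading), "fx", "fy", "cx", "cy" (pixels), "R" (3x3) and "t" (3): a world point X has camera coordinates R X + t. Camera axes: x right, y down, z forward; pixel columns grow to the right and rows downward; lengths in m; the calibration is good to about 2 mm. A picture is of the moment at which its call begins.
- robot.hand_in(): hands the job in; it is judged then, once.
The state is a dict: "time": time; "q": joint angles; "joint_velocities": joint speeds; "joint_torque": joint torques, N m; "position": TCP position; "tool_rot": TCP orientation; "ft_force": force on the tool from outside, world axes, zero at the start; "moment": the same for the moment, N m; "grip_width": finger opening in m; "grip_force": force on a finger pad.
Only numpy, scipy, OpenCV 4.12 (cv2) and the standard library are available. Lean on these libraries where they do the work, as an engineer would, in place of code of your own. Each camera call takes 0.05 s, during which the arm holds its last target. There are 200 camera calls.

## Task

Without picking it up, push the loose hard drive that lies near the blue eraser's mouth flat along the bench, short end first, through the flared mouth and under the low bridge of the eraser until it rests fully home against the end stop, then press the eraser's red start button fully down and let go. Only push and press: keep the drive flat on the bench and never squeeze or ram it hard, do not press the button before the drive is home, and leave the battery pack, the cooling fan and the screw dish where they are.

Things in the scene. Friction and masses are not known exactly. Their poses are not given: they have to be found in the camera images.
- drive: the loose 2.5 inch hard drive, a flat silver box 70 x 100 x 11 mm, about 0.1 kg; origin at the centre of its underside, x along its 70 mm side, y along its 100 mm side, z up. It starts before the eraser's mouth, 35 to 75 mm to the eraser's -y side of the lane, long side within 20 degrees of the lane. Either end may lead.
- eraser: the blue drive eraser, fixed to the bench. Origin on the bench under the middle of its bridge, on the lane's centre line: the centre of a drive that is fully home lies here, with 25 mm of its tail still showing before the bridge. x along the lane from the mouth (-x) to the end stop (+x), z up. The lane's floor is the bench itself.
- bridge_under (a point): centre of the underside of the blue bridge beam with a yellow strip, 15.5 mm above the bench; the beam spans x -25 to +25 mm and y -55 to +55 mm of the eraser, its top is 40 mm above the bench
- mouth (a point): on the bench, on the lane's centre line at the outer end of the flared mouth (eraser x = -77 mm), where the aluminium guides are about 110 mm apart; from x = -45 mm to the stop they run parallel, inner faces 78 mm apart (y = +-39 mm), 14 mm high
- stop_face (a point): middle of the end stop's face at bench height (eraser x = +50 mm); the stop is an aluminium bar 18 mm high across the lane
- start_button_top (a point): centre of the top face of the red round push button (26 mm across) on the eraser's blue control pod (22 mm high, eraser x -35 to +35, y +55 to +119 mm); pressed straight down it moves 6 mm against a spring (4 N at full travel) and springs back when let go
- start_button (a joint): travel of the start button: 0 m released, 0.006 m fully pressed; it counts as pressed beyond 0.004
- battery: bystander: black battery pack 46 x 130 x 19 mm, loose, beyond the end stop; origin at the centre of its underside
- fan: bystander: black cooling fan with a short lead, 65 x 96 x 11 mm, loose, before the mouth on the control pod's side; origin at the centre of its underside
- dish: bystander: round metal screw dish, 77 mm across, 15 mm high, loose, beside the eraser opposite the control pod; origin at the centre of its underside
Not all that is in view belongs to the job. What is shaped like the drive but orange is not meant. Of the things that look like the eraser, take the one that is farthest from the robot's base at the start.

How it is judged:
By the outcome, as a careful person would: the job done as asked, in the order asked, and still so for the second after the job is handed in, with the robot touching nothing.
It also fails if it takes over 58 s, if anything falls off the work surface, if the arm or the gripper's body presses on something with over 40 N, if the wrist force passes 120 N, or if a joint passes its speed limit or range.

## Working session

There is one attempt and no reset: what is moved stays moved. The work goes in short steps, Python scripts to look and compute and a tool call to move; the robot and the scene stay as the last step left them, time stands still between calls to the robot, and variables do not carry over. Pictures are saved under pics/ and viewed, at most 10 in all, crops included, and the job is handed in when it is done.

Besides the shell and the picture viewer there is one more tool, called after ">>>" as a command line: name --argument value ..., lists and objects as JSON in quotes. send_rows: Moves the arm, as the interface text tells. Its arguments: {"type":"object","properties":{"increments":{"type":"array"},"newtons":{"type":"number"}},"required":["increments"]}

```bash
mkdir -p pics; python3 - <<'E'
from rig import robot
import cv2,numpy as np,pickle
d={n:robot.camera(n) for n in("top","scene")}
pickle.dump(d,open('d0.pkl','wb'))
for n in d:
    cv2.imwrite(f'pics/{n}0.png',cv2.resize(d[n]['image'][:,:,::-1],(800,600)))
    print(n,d[n]['fx'],d[n]['cx'],d[n]['cy'],d[n]['R'],d[n]['t'])
o=robot.get_obs();print(o['position'],o['tool_rot'],o['time'],o['ft_force'])
E
```

```text
top 415.8557760698615 257.68231694185465 186.8955287531145 [[-1.59746179e-02 -9.99872398e-01  1.65024367e-06]
 [-9.79432811e-01  1.56477297e-02 -2.01162910e-01]
 [ 2.01137215e-01 -3.21511693e-03 -9.79557800e-01]] [0.02048498 0.60073588 1.10651582]
scene 429.5628020472807 259.6094306200966 185.6308674701607 [[ 0.70793666 -0.7061728  -0.01206903]
 [-0.50504438 -0.49421261 -0.70759032]
 [ 0.49371638  0.50702452 -0.70651983]] [-0.38731545  0.3309655   0.96962611]
[0.27972625 0.55819463 0.22968002] [ 2.30300927e-01  9.73118985e-01 -8.78923344e-04 -3.90505206e-04] 0.1 [0.80768784 0.5270563  0.07825091]
```

View pics/top0.png

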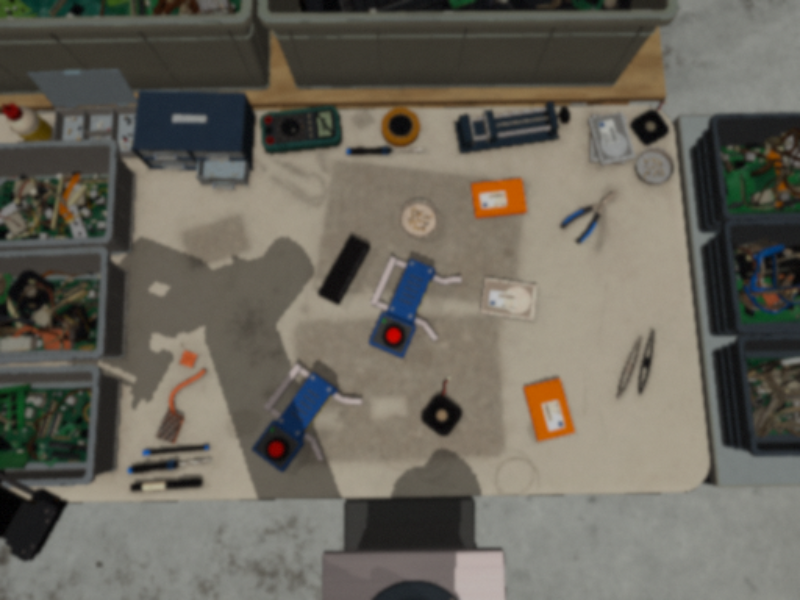

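View pics/scene0.png

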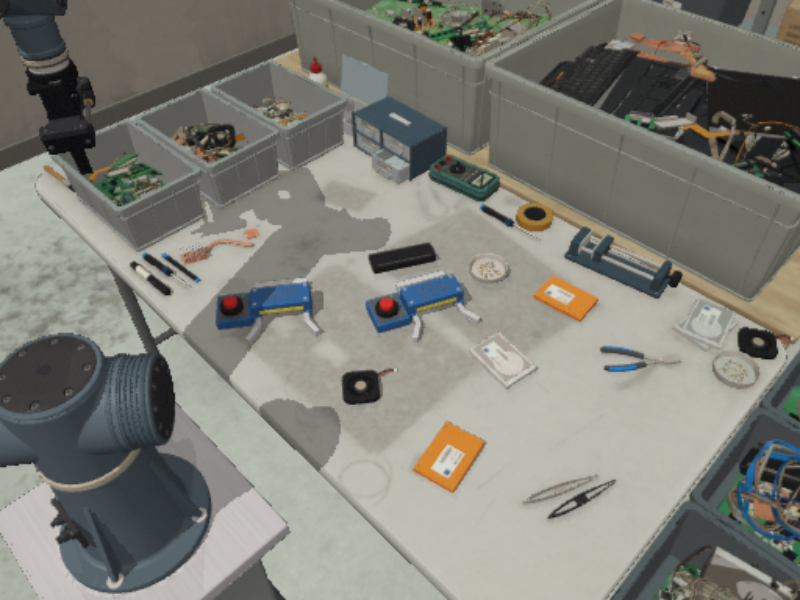

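The top view shows the far eraser with its bridge at about (408,290) and its button at (394,335). Its mouth faces right (world -y). The silver drive lies before the mouth at (509,298), the fan is at (441,414), the dish at (419,217) and the battery at (344,268). Next I measure them.

```bash
cat > h.py <<'E'
import numpy as np,cv2
def cast(c,uv,z):
    uv=np.atleast_2d(uv).astype(float)
    r=np.c_[(uv[:,0]-c['cx'])/c['fx'],(uv[:,1]-c['cy'])/c['fy'],np.ones(len(uv))]@c['R']
    o=-c['R'].T@c['t']
    return (o+r*((z-o[2])/r[:,2])[:,None])
def cloud(c):
    v,u=np.mgrid[:384,:512]; z=c['range_z']
    p=np.stack([(u-c['cx'])/c['fx']*z,(v-c['cy'])/c['fy']*z,z],-1)
    return (p-c['t'])@c['R']
def rect(xy):
    (x,y),(w,h),a=cv2.minAreaRect((xy*1000).astype(np.float32))
    return np.round([x,y,w,h,a],1)
E
python3 - <<'E'
import pickle,cv2,numpy as np
from h import *
d=pickle.load(open('d0.pkl','rb'))
for n in d:
    c=d[n];P=cloud(c);hsv=cv2.cvtColor(c['image'],cv2.COLOR_RGB2HSV);H,S,V=[hsv[...,i].astype(int) for i in range(3)]
    near=(P[...,0]>.4)&(P[...,0]<.85)&(P[...,1]>-.35)&(P[...,1]<.12)
    blue=(H>100)&(H<125)&(S>120)&near
    red=((H<6)|(H>174))&(S>170)&(V>80)&near
    def big(m):
        k,l,s,ce=cv2.connectedComponentsWithStats(m.astype(np.uint8)); return [(l==i) for i in np.argsort(-s[:,4]) if i and s[i,4]>60]
    print(n)
    for nm,m in(('blue',blue),('red',red)):
        for b in big(m)[:3]:
            q=P[b]; print(nm,b.sum(),q.mean(0).round(4),np.percentile(q[:,2],[5,50,95]).round(4))
    br=blue&(P[...,2]>.034)&(P[...,2]<.046)
    for b in big(br)[:2]:
        v,u=np.nonzero(b); print('bridge',rect(cast(c,np.c_[u,v],.04)[:,:2]))
    dr=near&(P[...,2]>.006)&(P[...,2]<.02)&(S<110)
    for b in big(dr)[:8]:
        v,u=np.nonzero(b); print('lowobj',b.sum(),rect(cast(c,np.c_[u,v],.011)[:,:2]),c['image'][b].mean(0).round())
E
```

```text
top
blue 714 [0.5957 0.0018 0.0374] [0.021  0.0401 0.0442]
red 80 [0.5263 0.0295 0.0428] [0.0333 0.0441 0.048 ]
bridge [609.6  -3.3  48.3 108.7  65.7]
lowobj 801 [ 597.3 -185.9  102.7   73.    82.6] [163. 153. 140.]
lowobj 190 [669.8 114.1  45.8 106.2  63.8] [29. 27. 25.]
lowobj 151 [ 792.2 -165.4   30.2   48.9    5.1] [179. 165. 152.]
lowobj 115 [639.1  35.4  34.6  81.1  63.4] [154. 143. 139.]
lowobj 107 [761.3 -19.8  66.1  76.6  13.6] [125. 112.  98.]
lowobj 89 [413.8 -50.5  50.1  48.3  25.2] [40. 34. 31.]
lowobj 72 [545.3 -29.7  57.5  12.4  43.6] [147. 138. 135.]
lowobj 68 [634.3 -70.   53.   14.5  85.2] [148. 138. 135.]
scene
blue 678 [ 0.5802 -0.0034  0.0305] [0.0088 0.0367 0.0411]
red 63 [0.5235 0.0263 0.0405] [0.0349 0.0411 0.0447]
bridge [604.9  -7.3  51.9 110.3  65.2]
lowobj 749 [ 593.1 -189.3  102.2   70.8   80. ] [189. 185. 175.]
lowobj 250 [666.7 113.   56.9 105.5  61.9] [38. 37. 38.]
lowobj 131 [ 790.1 -166.1   29.4   51.5    6.4] [202. 195. 183.]
lowobj 130 [632.8  50.2  26.5 101.5  72.8] [178. 175. 174.]
lowobj 118 [752.7 -22.6  81.9  73.9  41.3] [157. 151. 140.]
lowobj 73 [633.  -69.9  61.8  18.6  84.8] [172. 169. 169.]
lowobj 68 [409.1 -56.2  20.2  53.    1.7] [44. 43. 42.]
lowobj 62 [542.6 -30.4  64.6  11.4  44.7] [177. 174. 173.]
```

>>> send_rows --increments '[0, 0, 0.0155, 1.6, -3.2, 0, 0.46, 0, 0, 0.0155, 1.6, -3.2, 0, 0.46, 0, 0, 0.0155, 1.6, -3.2, 0, 0.46, 0, 0, 0.0155, 1.6, -3.2, 0, 0.46, 0, 0, 0.0155, 1.6, -3.2, 0, 0.46, 0, 0, 0.0155, 1.6, -3.2, 0, 0.46, 0, 0, 0.0155, 1.6, -3.2, 0, 0.46, 0, 0, 0.0155, 1.6, -3.2, 0, 0.46, 0, 0, 0.0155, 1.6, -3.2, 0, 0.46, 0, 0, 0.0155, 1.6, -3.2, 0, 0.46, 0, 0, 0.0155, 1.6, -3.2, 0, 0.46, 0, 0, 0.0155, 1.6, -3.2, 0, 0.46, 0, 0, 0.0155, 1.6, -3.2, 0, 0.46, 0, 0, 0.0155, 1.6, -3.2, 0, 0.46, 0, 0, 0.0155, 1.6, -3.2, 0, 0.46, 0, 0, 0.0155, 1.6, -3.2, 0, 0.46, 0, 0, 0.0155, 1.6, -3.2, 0, 0.46, 0, 0, 0.0155, 1.6, -3.2, 0, 0.46, 0, 0, 0.0155, 1.6, -3.2, 0, 0.46, 0, 0, 0.0155, 1.6, -3.2, 0, 0.46]'

```text
time: 1.77
position: [0.6003, -0.0829, 0.2301]
tool_rot: [0.077, 0.997, 0.0, -0.001]
ft_force: [0.3, 1.2, -0.7]
grip_width: 0.04
grip_force: 0.0
```

>>> send_rows --increments '[0, 0, 0, 1.3, -2.3, 0, 0.46, 0, 0, 0, 1.3, -2.3, 0, 0.46, 0, 0, 0, 1.3, -2.3, 0, 0.46, 0, 0, 0, 1.3, -2.3, 0, 0.46, 0, 0, 0, 0, 0, 0, 0.46, 0, 0, 0, 0, 0, 0, 0.46]'

```text
time: 2.27
position: [0.6521, -0.1746, 0.2295]
tool_rot: [0.078, 0.997, 0.0, -0.001]
ft_force: [-0.8, 0.8, -0.4]
grip_width: 0.0399
grip_force: 0.0
```

```bash
python3 - <<'E'
from rig import robot
import cv2,pickle
from scipy.spatial.transform import Rotation as R
c=robot.camera('wrist');pickle.dump(c,open('w1.pkl','wb'))
cv2.imwrite('pics/w1.png',c['image'][:,:,::-1])
o=robot.get_obs();print(o['position'],R.from_quat(o['tool_rot']).as_matrix()[:,1:],o['time'],o['ft_force'],o['grip_width'],o['q'])
E
```

```text
[ 0.65144078 -0.17328034  0.22959929] [[ 0.15514666 -0.00193922]
 [ 0.98789092  0.00133725]
 [ 0.00102019 -0.99999723]] 2.3167 [ 0.03580639  0.49968236 -0.07642899] 0.04005355597293821 [-4.25581547e-01  5.97567308e-01  1.29835723e+00  4.40085950e-04
  1.24798647e+00 -1.84074305e+00]
```

View pics/w1.png

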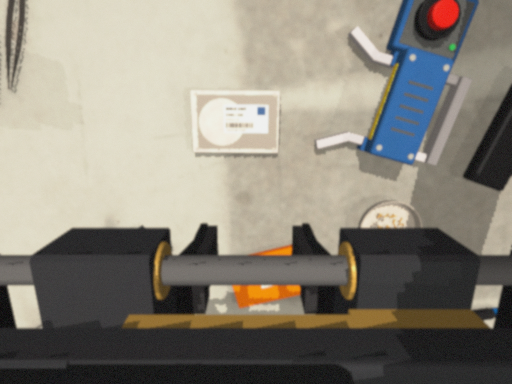

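The wrist view shows the drive at about (235,122), the bridge at (410,105), the button at (440,15) and the flared guides at (372,45) and (340,142).

```bash
cat > m.py <<'E'
import sys,pickle
from h import *
from rig import robot
def meas(c):
    P=cloud(c);hsv=cv2.cvtColor(c['image'],cv2.COLOR_RGB2HSV);H,S,V=[hsv[...,i].astype(int) for i in range(3)]
    def big(m,a=60):
        k,l,s,ce=cv2.connectedComponentsWithStats(m.astype(np.uint8)); return [(l==i) for i in np.argsort(-s[:,4]) if i and s[i,4]>a]
    def out(nm,m,z,k=1):
        for b in big(m)[:k]:
            v,u=np.nonzero(b); print(nm,b.sum(),'z',np.median(P[b][:,2]).round(4),rect(cast(c,np.c_[u,v],z)[:,:2]))
    near=(P[...,0]>.38)&(P[...,0]<.72)&(P[...,1]>-.3)&(P[...,1]<.13)
    blue=(H>100)&(H<125)&(S>120)&near
    out('bridge',blue&(abs(P[...,2]-.04)<.008),.04)
    out('red',((H<6)|(H>174))&(S>170)&near&(P[...,2]>.03),.042)
    out('low',near&(P[...,2]>.006)&(P[...,2]<.018)&(S<110)&(V>90),.011,4)
if __name__=='__main__':
    c=robot.camera(sys.argv[1]); cv2.imwrite(f'pics/{sys.argv[2]}.png',c['image'][:,:,::-1]); meas(c)
E
python3 -c "
import pickle;from m import *
c=pickle.load(open('w1.pkl','rb'));print(-c['R'].T@c['t']);meas(c)"
```

```text
[ 0.58073195 -0.16347747  0.38423136]
bridge 4617 z 0.0405 [607.9  -6.4  51.9 108.6  65.6]
red 772 z 0.0441 [526.8  27.6  29.5  25.8  81.1]
low 5537 z 0.0111 [ 595.3 -187.3  100.1   68.4   81. ]
low 732 z 0.0142 [629.2  41.5  21.3  98.4  65.8]
low 656 z 0.0141 [543.5 -30.3  59.8  17.8  46.6]
low 478 z 0.0144 [633.2 -70.8  59.5  17.   85. ]
```

>>> send_rows --increments '[0, 0, 0, 0.1, -3.2, 0, 0.46, 0, 0, 0, 0, 0, -3, 0.46, 0, 0, 0, 0, 0, -3, 0.46, 0, 0, 0, 0, 0, -3, 0.46, 0, 0, 0, 0, 0, -3, 0.46, 0, 0, 0, 0, 0, -3, 0.46, 0, 0, 0, 0, 0, -3, 0.46, 0, 0, 0, 0, 0, -1.6, 0.46, 0, 0, 0, 0, 0, -1.2, 0.46, 0, 0, 0, 0, 0, -0.5, 0.46, 0, 0, 0, 0, 0, -0.5, 0.46, 0, 0, 0, 0, 0, 0, 0.46, 0, 0, 0, 0, 0, 0, 0.46]'

```text
time: 3.4
position: [0.6539, -0.2054, 0.0137]
tool_rot: [0.077, 0.997, -0.0, 0.001]
ft_force: [0.3, 0.2, 0.2]
grip_width: 0.0402
grip_force: 0.0
```

```bash
python3 m.py wrist w2
```

```text
low 30146 z 0.0112 [ 595.4 -187.8   99.2   69.1   80.6]
low 1448 z 0.0141 [632.9 -88.1  12.9  29.9   5.6]
```

View pics/w2.png

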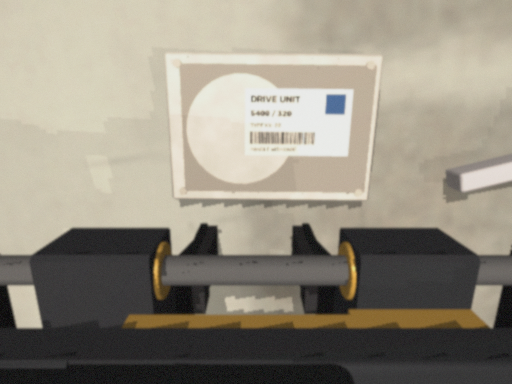

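The drive fills the view at (275,128) with both fingers behind its long side, and its pose is confirmed. Next is the sideways push with rotation.

>>> send_rows --increments '[0, 0, 0, -0.4, 0.06, -0.1, 0.46, 0, 0, 0, -0.4, 0.06, -0.1, 0.46, 0, 0, 0, -0.3, 0.05, 0, 0.46, 0, 0, 0, -0.2, 0.03, 0, 0.46, 0, 0, 0, -0.2, 0.03, 0, 0.46, 0, 0, -0.017, -0.4, 0.1, 0, 0.46, 0, 0, -0.017, -0.4, 0.1, 0, 0.46, 0, 0, -0.017, -0.4, 0.1, 0, 0.46, 0, 0, -0.017, -0.4, 0.1, 0, 0.46, 0, 0, -0.017, -0.4, 0.1, 0, 0.46, 0, 0, -0.017, -0.4, 0.1, 0, 0.46, 0, 0, -0.017, -0.4, 0.1, 0, 0.46, 0, 0, -0.017, -0.4, 0.1, 0, 0.46, 0, 0, 0, 0, 0, 0, 0.46]'

```text
time: 4.62
position: [0.6047, -0.1944, 0.0104]
tool_rot: [0.145, 0.989, 0.0, -0.001]
ft_force: [-0.4, -0.1, 0.9]
grip_width: 0.04
grip_force: 0.0
```

```bash
python3 m.py wrist w3; python3 m.py top t3
```

```text
low 29292 z 0.0112 [ 562.3 -173.4   99.1   69.6   73.3]
low 1319 z 0.0139 [631.9 -79.7  15.4  30.6   5.5]
low 80 z 0.0116 [ 393.1 -255.2   33.8   22.3   89.1]
```

>>> send_rows --increments '[0, 0, -0.017, -0.36, 0.08, 0, 0.46, 0, 0, -0.017, -0.36, 0.08, 0, 0.46, 0, 0, -0.017, -0.36, 0.08, 0, 0.46, 0, 0, -0.017, -0.36, 0.08, 0, 0.46, 0, 0, -0.017, -0.36, 0.08, 0, 0.46, 0, 0, -0.017, -0.36, 0.08, 0, 0.46, 0, 0, -0.017, -0.36, 0.08, 0, 0.46, 0, 0, -0.017, -0.36, 0.08, 0, 0.46, 0, 0, 0, 0, 0, 0, 0.46]'

```text
time: 5.47
position: [0.5763, -0.1883, 0.0105]
tool_rot: [0.212, 0.977, 0.0, -0.001]
ft_force: [-0.1, 0.6, -0.2]
grip_width: 0.04
grip_force: 0.0
```

```bash
python3 m.py wrist w4
```

```text
low 29210 z 0.0111 [ 537.1 -161.9   99.2   69.6   65.5]
low 895 z 0.0126 [526.8 -50.1  13.2  18.8  77.2]
low 464 z 0.0107 [624.7 -74.4  18.9  11.7  65.5]
```

>>> send_rows --increments '[0, 0, 0, 0.9, -0.4, 0, 0.46, 0, 0, 0, 0.9, -0.4, 0, 0.46, 0, 0, 0, 0, 0, 3, 0.35, 0, 0, 0, 0, 0, 4, 0.35, 0, 0, -0.1208, -0.7, -0.31, 0, 0.35, 0, 0, -0.1208, -0.7, -0.31, 0, 0.35, 0, 0, -0.1208, -0.7, -0.31, 0, 0.35, 0, 0, -0.1208, -0.7, -0.31, 0, 0.35, 0, 0, -0.1208, -0.7, -0.31, 0, 0.35, 0, 0, -0.1208, -0.7, -0.31, 0, 0.35, 0, 0, -0.1208, -0.7, -0.31, 0, 0.35, 0, 0, -0.1208, -0.7, -0.31, 0, 0.35, 0, 0, -0.1208, -0.7, -0.31, 0, 0.35, 0, 0, -0.1208, -0.7, -0.31, 0, 0.35, 0, 0, -0.1208, -0.7, -0.31, 0, 0.35, 0, 0, -0.1208, -0.7, -0.31, 0, 0.35, 0, 0, -0.1208, -0.7, -0.31, 0, 0.35, 0, 0, 0, 0, 0, 0, 0.35, 0, 0, 0, 0, 0, 0, 0.35]'

```text
time: 7.1
position: [0.5042, -0.237, 0.0806]
tool_rot: [0.84, 0.543, 0.0, -0.0]
ft_force: [0.2, -0.1, 0.3]
grip_width: 0.0299
grip_force: 0.0
```

```bash
python3 m.py wrist w5;python3 - <<'E'
from rig import robot
from scipy.spatial.transform import Rotation as R
o=robot.get_obs();print(R.from_quat(o['tool_rot']).as_matrix(),o['q'])
E
```

```text
low 16491 z 0.0112 [ 537.1 -161.6   99.5   69.3   65.4]
[[ 4.11161357e-01  9.11562497e-01  3.89591138e-04]
 [ 9.11562580e-01 -4.11161340e-01 -1.27751068e-04]
 [ 4.37317321e-05  4.07663005e-04 -9.99999916e-01]] [-6.39570811e-01  6.55544493e-01  1.72433250e+00  1.88476408e-04
  7.61326836e-01 -2.15979493e-01]
```

View pics/w5.png

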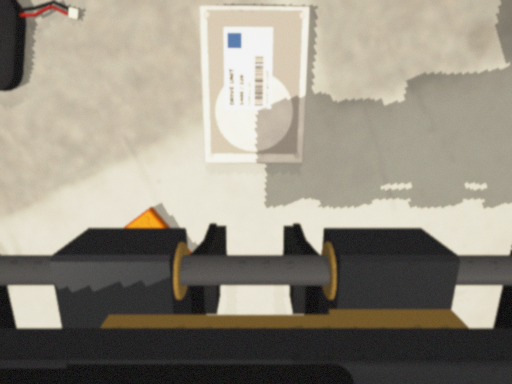

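The drive is ahead at (255,85), centred between the fingers. An orange case corner shows at (150,210), so I check its clearance before descending.

```bash
python3 - <<'E'
from rig import robot
from h import *
for n in('wrist','scene'):
    c=robot.camera(n)
    hsv=cv2.cvtColor(c['image'],cv2.COLOR_RGB2HSV)
    P=cloud(c);m=(hsv[...,0]>5)&(hsv[...,0]<18)&(hsv[...,1]>190)&(hsv[...,2]>120)&(P[...,0]<.55)&(P[...,0]>.3)&(P[...,1]<-.1)&(P[...,1]>-.4)&(P[...,2]<.03)
    q=P[m];e=(q[:,:2]-[.6075,-.006])@np.array([[.413,-.911],[.911,.413]])
    print(len(q),q.max(0),np.median(q[:,2]),'ex,ey max',e.max(0),e.min(0), q[np.argmax(q[:,0])], e[np.argmin(e[:,1])])
E
```

```text
138 [ 0.43666594 -0.20733102  0.01212831] 0.009621185669609985 ex,ey max [-0.25573224  0.09278803] [-0.26946656  0.06545343] [ 0.43666594 -0.22434478  0.00685092] [-0.26946656  0.06545343]
356 [ 0.44271037 -0.21108784  0.01416448] 0.009402083823626926 ex,ey max [-0.26188616  0.153286  ] [-0.36809256  0.03922741] [ 0.44271037 -0.27451318  0.0096166 ] [-0.31267362  0.03922741]
```

>>> send_rows --increments '[0, 0, 0, 0, 0, -3, 0.35, 0, 0, 0, 0, 0, -3, 0.35, 0, 0, 0, 0, 0, -1, 0.35, 0, 0, 0, 0.31, 0.68, 0, 0.35, 0, 0, 0, 0.21, 0.46, 0, 0.35, 0, 0, 0, 0.12, 0.27, 0, 0.35, 0, 0, 0, 0.12, 0.27, 0, 0.35, 0, 0, 0, 0.21, 0.46, 0, 0.35, 0, 0, 0, 0.21, 0.46, 0, 0.35, 0, 0, 0, 0.21, 0.46, 0, 0.35, 0, 0, 0, 0.21, 0.46, 0, 0.35, 0, 0, 0, 0.21, 0.46, 0, 0.35, 0, 0, 0, 0.21, 0.46, 0, 0.35, 0, 0, 0, 0.21, 0.46, 0, 0.35, 0, 0, 0, 0.21, 0.46, 0, 0.35, 0, 0, 0, 0.21, 0.46, 0, 0.35, 0, 0, 0, 0.21, 0.46, 0, 0.35, 0, 0, 0, 0, 0, 0, 0.35]'

```text
time: 8.75
position: [0.5332, -0.1729, 0.0105]
tool_rot: [0.841, 0.542, 0.0, -0.0]
ft_force: [-0.5, -0.4, 0.4]
grip_width: 0.03
grip_force: 0.0
```

```bash
python3 m.py wrist w6
```

```text
low 31792 z 0.0112 [ 557.1 -116.5   99.1   69.1   65.6]
low 659 z 0.0139 [525.3 -48.8   9.7  16.6  65.6]
low 625 z 0.0138 [632.4 -97.1   9.3  16.1  65.6]
```

View pics/w6.png

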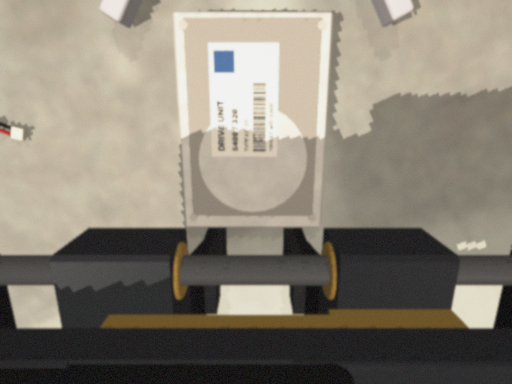

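The drive is square and centred at (255,115) between the flare ends at (120,8) and (392,8). I continue.

>>> send_rows --increments '[0, 0, 0, 0.206, 0.456, 0, 0.35, 0, 0, 0, 0.206, 0.456, 0, 0.35, 0, 0, 0, 0.206, 0.456, 0, 0.35, 0, 0, 0, 0.206, 0.456, 0, 0.35, 0, 0, 0, 0.206, 0.456, 0, 0.35, 0, 0, 0, 0.206, 0.456, 0, 0.35, 0, 0, 0, 0.206, 0.456, 0, 0.35, 0, 0, 0, 0.206, 0.456, 0, 0.35, 0, 0, 0, 0.206, 0.456, 0, 0.35, 0, 0, 0, 0.206, 0.456, 0, 0.35, 0, 0, 0, 0.206, 0.456, 0, 0.35, 0, 0, 0, 0.206, 0.456, 0, 0.35, 0, 0, 0, 0.206, 0.456, 0, 0.35, 0, 0, 0, 0.206, 0.456, 0, 0.35, 0, 0, 0, 0.206, 0.456, 0, 0.35, 0, 0, 0, 0.206, 0.456, 0, 0.35, 0, 0, 0, 0.206, 0.456, 0, 0.35, 0, 0, 0, 0.206, 0.456, 0, 0.35, 0, 0, 0, 0.206, 0.456, 0, 0.35, 0, 0, 0, 0.206, 0.456, 0, 0.35]'

```text
time: 10.47
position: [0.5743, -0.0825, 0.0106]
tool_rot: [0.841, 0.541, -0.0, 0.0]
ft_force: [0.1, -0.5, 0.2]
grip_width: 0.0307
grip_force: 0.3
```

>>> send_rows --increments '[0, 0, 0, 0.082, 0.182, 0, 0.35, 0, 0, 0, 0.082, 0.182, 0, 0.35, 0, 0, 0, 0.082, 0.182, 0, 0.35, 0, 0, 0, 0.082, 0.182, 0, 0.35, 0, 0, 0, 0.082, 0.182, 0, 0.35, 0, 0, 0, 0.082, 0.182, 0, 0.35, 0, 0, 0, 0.082, 0.182, 0, 0.35, 0, 0, 0, 0.041, 0.091, 0, 0.35, 0, 0, 0, 0.041, 0.091, 0, 0.35, 0, 0, 0, 0.041, 0.091, 0, 0.35, 0, 0, 0, 0, 0, 0, 0.35]'

```text
time: 11.38
position: [0.5812, -0.0673, 0.0106]
tool_rot: [0.841, 0.541, 0.0, 0.0]
ft_force: [-0.4, -0.2, 0.3]
grip_width: 0.0302
grip_force: 0.0
```

```bash
python3 m.py wrist w7
```

```text
bridge 33343 z 0.0403 [609.3  -4.4  48.8 107.4  65.6]
red 3589 z 0.044 [530.5  25.4  26.1  22.2  54. ]
low 7097 z 0.011 [589.9 -44.4  27.6  69.1  65.6]
low 4916 z 0.011 [623.   28.6  11.8  69.1  65.6]
low 1234 z 0.0142 [632.9 -63.5  30.1  14.8  81.4]
low 1193 z 0.0142 [549.7 -26.1  29.6  14.7  49.9]
```

View pics/w7.png

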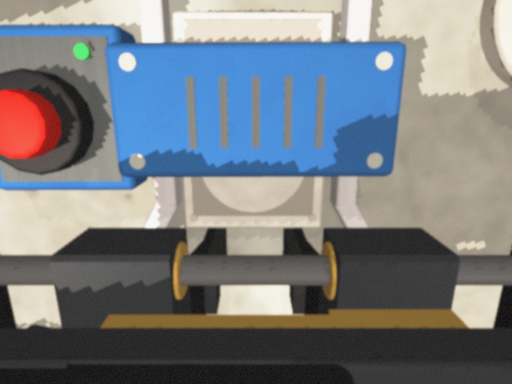

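The drive is under the bridge and its tail shows at (255,200). About 5 mm remain, so I creep and watch the force.

>>> send_rows --increments '[0, 0, 0, 0.041, 0.091, 0, 0.35, 0, 0, 0, 0.041, 0.091, 0, 0.35, 0, 0, 0, 0.041, 0.091, 0, 0.35, 0, 0, 0, 0.041, 0.091, 0, 0.35, 0, 0, 0, 0, 0, 0, 0.35]'

```text
time: 11.85
position: [0.5828, -0.0636, 0.0106]
tool_rot: [0.841, 0.542, 0.0, -0.0]
ft_force: [-0.2, 0.2, 0.8]
grip_width: 0.0301
grip_force: 0.0
```

>>> send_rows --increments '[0, 0, 0, 0.02, 0.045, 0, 0.35, 0, 0, 0, 0.02, 0.045, 0, 0.35, 0, 0, 0, 0, 0, 0, 0.35]'

```text
time: 12.1
position: [0.5832, -0.0628, 0.0105]
tool_rot: [0.841, 0.541, 0.0, -0.0]
ft_force: [-0.6, -0.3, 0.1]
grip_width: 0.0301
grip_force: 0.2
```

>>> send_rows --increments '[0, 0, 0, 0.02, 0.045, 0, 0.35, 0, 0, 0, 0, 0, 0, 0.35]'

```text
time: 12.27
position: [0.5834, -0.0624, 0.0106]
tool_rot: [0.841, 0.541, 0.0, -0.0]
ft_force: [-1.6, -0.5, -0.0]
grip_width: 0.0305
grip_force: 0.2
```

>>> send_rows --increments '[0, 0, 0, 0.02, 0.045, 0, 0.35, 0, 0, 0, 0, 0, 0, 0.35]'

```text
time: 12.43
position: [0.5835, -0.062, 0.0105]
tool_rot: [0.841, 0.541, 0.0, -0.0]
ft_force: [-0.5, -0.6, 0.3]
grip_width: 0.0304
grip_force: 0.3
```

>>> send_rows --increments '[0, 0, 0, 0.02, 0.045, 0, 0.35, 0, 0, 0, 0, 0, 0, 0.35]'

```text
time: 12.6
position: [0.5837, -0.0615, 0.0105]
tool_rot: [0.841, 0.541, 0.0, -0.0]
ft_force: [-0.8, -0.9, 0.9]
grip_width: 0.0306
grip_force: 0.3
```

>>> send_rows --increments '[0, 0, 0, 0.02, 0.045, 0, 0.35, 0, 0, 0, 0, 0, 0, 0.35]'

```text
time: 12.77
position: [0.5839, -0.061, 0.0105]
tool_rot: [0.841, 0.541, -0.0, -0.0]
ft_force: [-0.4, -0.3, 0.0]
grip_width: 0.03
grip_force: 0.2
```

>>> send_rows --increments '[0, 0, 0, 0.02, 0.045, 0, 0.35, 0, 0, 0, 0, 0, 0, 0.35]'

```text
time: 12.93
position: [0.5842, -0.0606, 0.0106]
tool_rot: [0.841, 0.541, 0.0, 0.0]
ft_force: [-0.2, -0.2, -1.0]
grip_width: 0.0303
grip_force: 0.2
```

>>> send_rows --increments '[0, 0, 0, 0.02, 0.045, 0, 0.35, 0, 0, 0, 0, 0, 0, 0.35]'

```text
time: 13.1
position: [0.5843, -0.0603, 0.0106]
tool_rot: [0.841, 0.542, -0.0, 0.0]
ft_force: [-1.0, -0.3, 0.2]
grip_width: 0.0308
grip_force: 0.7
```

```bash
python3 m.py wrist w8; python3 - <<'E'
from h import *
# gap between drive's front edge and stop, side profile along lane past the bridge
im=cv2.imread('pics/w8.png');cv2.imwrite('pics/w8c.png',cv2.resize(im[0:60,130:390],None,fx=3,fy=3,interpolation=cv2.INTER_CUBIC))
E
```

```text
bridge 31798 z 0.0403 [609.6  -4.1  48.6 107.3  66. ]
red 3677 z 0.0441 [530.1  26.   26.7  24.   54. ]
low 13025 z 0.0115 [627.9  31.9  25.4 108.3  65.6]
low 4548 z 0.0109 [591.1 -41.9  18.   69.1  65.6]
low 1064 z 0.0129 [718.  -21.7  37.4   9.4  88. ]
low 753 z 0.0142 [551.9 -23.2  16.4  14.6  65.6]
```

View pics/w8c.png

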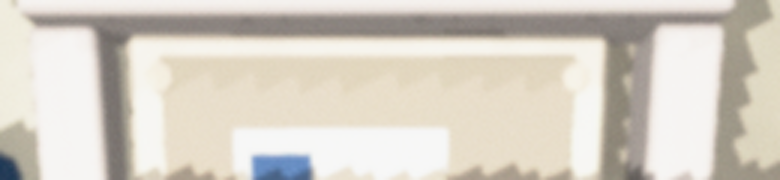

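The crop shows the drive's front edge (row ~38) almost at the stop's shaded face (row ~35). I make a few more half-millimetre steps until the force rises.

>>> send_rows --increments '[0, 0, 0, 0.02, 0.045, 0, 0.35, 0, 0, 0, 0, 0, 0, 0.35]'

```text
time: 13.32
position: [0.5845, -0.0603, 0.0106]
tool_rot: [0.841, 0.542, -0.0, 0.0]
ft_force: [-1.2, -3.9, 0.7]
grip_width: 0.0302
grip_force: 1.9
```

>>> send_rows --increments '[0, 0, 0, 0.02, 0.045, 0, 0.35, 0, 0, 0, 0, 0, 0, 0.35]'

```text
time: 13.48
position: [0.5846, -0.0602, 0.0106]
tool_rot: [0.84, 0.542, -0.001, 0.0]
ft_force: [-1.8, -5.4, 0.3]
grip_width: 0.0305
grip_force: 2.8
```

>>> send_rows --increments '[0, 0, 0, 0.02, 0.045, 0, 0.35, 0, 0, 0, 0, 0, 0, 0.35]'

```text
time: 13.65
position: [0.5846, -0.0602, 0.0105]
tool_rot: [0.84, 0.542, -0.001, 0.001]
ft_force: [-2.1, -6.8, 0.7]
grip_width: 0.03
grip_force: 3.6
```

The drive is seated: it stopped moving and the force rose to 7 N. I back off, rise, close the fingers and go over the button.

>>> send_rows --increments '[0, 0, 0, -0.12, -0.27, 0, 0.35, 0, 0, 0, -0.41, -0.91, 0, 0.35, 0, 0, 0, -0.83, -1.82, 0, 0.35, 0, 0, 0, 0, 0, 3.3, 0.35, 0, 0, 0, 0, 0, 3.3, 0, 0, 0, 0, 0, 0, 3.3, 0, 0, 0, 0, -1.1, 3, 0, 0, 0, 0, 0, -1.1, 3, 0, 0, 0, 0, 0, -1.1, 3, 0, 0, 0, 0, 0, -1.1, 2.9, 0, 0, 0, 0, 0, 0, 0, 0, 0, 0, 0, 0, 0, 0, 0, 0]'

```text
time: 14.65
position: [0.5263, 0.0316, 0.1096]
tool_rot: [0.84, 0.543, -0.0, -0.0]
ft_force: [1.1, -0.4, 0.4]
grip_width: 0.0009
grip_force: 0.0
```

```bash
python3 m.py wrist w9; python3 m.py scene s9;python3 m.py top t9
```

```text
bridge 8075 z 0.0401 [608.7  -2.   49.9 109.2  65.8]
red 1031 z 0.0441 [526.4  30.   26.6  25.4  65.8]
low 3903 z 0.0112 [625.6  35.8  37.8 102.5  65.8]
low 977 z 0.0139 [412.7 109.4  45.3  17.5  77.5]
low 600 z 0.014 [668.   12.1  31.3  21.   66.7]
low 298 z 0.0139 [631.9 -63.6  20.6  14.3  82.4]
bridge 418 z 0.0386 [604.6  -9.   53.6 109.4  65.7]
red 63 z 0.0414 [522.6  25.1  27.7  22.7  45.9]
low 341 z 0.0102 [588.5 -47.9  64.1 131.2  67.6]
low 123 z 0.0101 [ 392.2 -255.2   26.7   31.5    2.5]
low 110 z 0.0149 [632.7  49.8  21.9 102.2  70.6]
low 95 z 0.0122 [ 392.3 -254.    27.2   30.5   10.7]
```

View pics/w9.png

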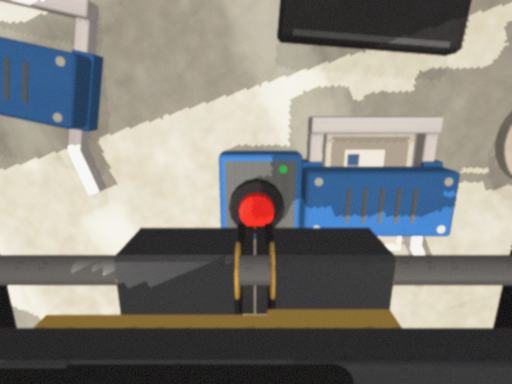

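The wrist view shows the closed fingers right behind the button (255,210), with the drive still against the stop (365,145). Next I press down.

>>> send_rows --increments '[0, 0, 0, 0, -0.15, -2.7, 0, 0, 0, 0, 0, 0, -2.5, 0, 0, 0, 0, 0, 0, -0.3, 0, 0, 0, 0, 0, 0, -0.3, 0, 0, 0, 0, 0, 0, -0.2, 0, 0, 0, 0, 0, 0, -0.2, 0, 0, 0, 0, 0, 0, 0, 0]'

```text
time: 15.38
position: [0.5276, 0.0281, 0.0483]
tool_rot: [0.841, 0.541, 0.0, 0.0]
ft_force: [-1.3, -1.7, 2.3]
grip_width: 0.0005
grip_force: 1.5
```

>>> send_rows --increments '[0, 0, 0, 0, 0, -0.1, 0, 0, 0, 0, 0, 0, 0, 0]'

```text
time: 15.55
position: [0.5278, 0.0283, 0.0473]
tool_rot: [0.841, 0.542, 0.0, 0.001]
ft_force: [-1.6, -2.5, 3.8]
grip_width: 0.0004
grip_force: 1.7
```

>>> send_rows --increments '[0, 0, 0, 0, 0, -0.1, 0, 0, 0, 0, 0, 0, 0, 0]'

```text
time: 15.72
position: [0.5279, 0.0284, 0.0464]
tool_rot: [0.841, 0.542, 0.001, 0.001]
ft_force: [-3.1, -2.4, 6.9]
grip_width: 0.0004
grip_force: 3.3
```

>>> send_rows --increments '[0, 0, 0, 0, 0, -0.1, 0, 0, 0, 0, 0, 0, 0, 0]'

```text
time: 15.88
position: [0.5279, 0.0284, 0.0462]
tool_rot: [0.841, 0.542, 0.001, 0.001]
ft_force: [-2.9, -2.6, 13.2]
grip_width: 0.0006
grip_force: 6.7
```

>>> send_rows --increments '[0, 0, 0, 0, 0, -0.1, 0, 0, 0, 0, 0, 0, 0, 0, 0, 0, 0, 0, 0, 0, 0]'

```text
time: 16.13
position: [0.5279, 0.0284, 0.0461]
tool_rot: [0.841, 0.542, 0.001, 0.001]
ft_force: [-5.1, -2.8, 20.4]
grip_width: 0.0004
grip_force: 10.2
```

Bottomed out: tip at 38 mm, force well over the spring's. I let go and check.

>>> send_rows --increments '[0, 0, 0, 0, 0, 0.5, 0, 0, 0, 0, 0, 0, 1, 0, 0, 0, 0, 0, 0, 2, 0, 0, 0, 0, 0, 0, 3, 0, 0, 0, 0, 0, 0, 3, 0, 0, 0, 0, -0.5, -3, 1, 0, 0, 0, 0, -0.5, -3, 1, 0, 0, 0, 0, -0.5, -3, 0, 0, 0, 0, 0, 0, 0, 0, 0, 0, 0, 0, 0, 0, 0, 0]'

```text
time: 16.97
position: [0.5128, -0.0624, 0.159]
tool_rot: [0.842, 0.54, 0.001, 0.0]
ft_force: [-0.6, -0.9, 1.0]
grip_width: 0.0005
grip_force: 0.0
```

```bash
python3 m.py wrist w10
```

```text
bridge 7389 z 0.0403 [608.5  -3.8  49.1 108.3  65.4]
red 899 z 0.0442 [525.7  28.8  25.8  25.5  18.7]
low 3284 z 0.0116 [627.9  36.2  30.1  98.9  65.4]
low 2056 z 0.0109 [592.4 -38.1  24.3  69.5  66.8]
low 885 z 0.0141 [412.8 109.2  46.1  17.1  78.9]
low 793 z 0.014 [634.2 -72.3  56.2  22.8  77.1]
```

View pics/w10.png

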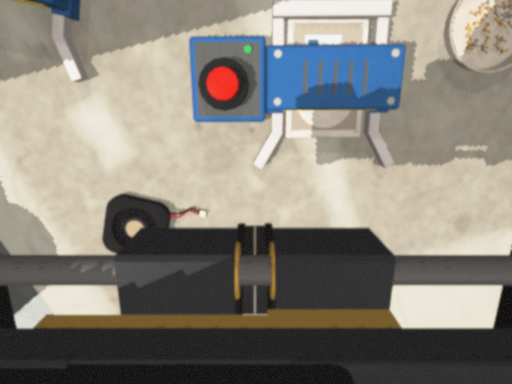

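The drive is home: its tail (325,122) shows 24 to 25 mm before the bridge, and its front is at the stop. The button (222,84) is back up at 44 mm, the fan (137,222) and dish are untouched, and the arm is clear.

```bash
python3 -c "
from rig import robot
print(robot.hand_in())"
```

```text
the job is handed in; nothing more can be done
None
```

I pushed the drive flat under the bridge until it stopped against the end stop (contact force about 7 N), then pressed the red button to the bottom and released it, and handed the job in at about 17 s; no verdict came back.

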